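Push a parts bin home down its lane

TASK

Push the empty parts bin that stands in front of the lane straight down between the two guide rails until it is fully home against the stop at the far end, and leave it there square in the lane. The rails have just been glued and are still setting, so neither the bin nor the robot may touch either of them. Only push, gently: do not grip, lift or tip the bin, and leave the other things alone.

Things in the scene. Friction and masses are not known exactly. Their poses are not given: they have to be found in the camera images.
- bin: Loose open grey plastic parts bin, about 0.1 kg: 90 mm long (x), 60 wide (y), 40 high, walls 2 mm, faces flat and upright. Origin at the centre of its underside; +x is its leading end, within 10 degrees of the lane's x at the start. It stands on the level table (z = 0), its leading end about 12 mm short of the rails, up to 30 mm off the lane's centre line to either side.
- lane: Fixed lane on the table. Origin on the table midway between the rails' near ends (the mouth); x points down the lane to the stop, y left, z up. 80 mm wide between the rails; the bin slides on the bare table. The stop is a grey block across the far end, 112 mm wide, 26 high, with two rubber pads whose faces are at x = 150 mm: with the bin home its origin is at x = 105 mm.
- left_rail: Left guide rail, a fixed aluminium angle: upright web 16 mm high and 4 mm thick, its inner face at y = +40 mm in the lane's frame, from x = 0 to 150 mm, with a foot 3 mm high reaching out to y = +56 mm. Same origin and axes as the lane. Fingers can push the bin from above the rail's height.
- right_rail: Right guide rail, the mirror image: inner face at y = -40 mm, foot out to y = -56 mm. Same origin and axes as the lane.
- tape: Bystander: roll of tape lying flat, 80 mm across, 20 mm high, far to the left on the table. Origin at the centre of its underside.
- coupling_a: Bystander: chrome coupling standing upright, 33 mm across, 46 mm high, left of the bin's start, some 120 mm or more from it. Origin at the centre of its underside.
- coupling_b: Bystander: another such coupling, standing behind the stop, to the right on the table. Origin at the centre of its underside.

How it is judged:
By the outcome, as a careful person would: the job done as asked, in the order asked, and still so for the second after the job is handed in, with the robot touching nothing.
It also fails if it takes over 72 s, if anything falls off the work surface, if the arm or the gripper's body presses on something with over 40 N, if the wrist force passes 120 N, or if a joint passes its speed limit or range.

ROBOT

A 6-joint arm with a two-finger parallel gripper is mounted at the origin on a cart in front of the work surface, level with it; the furniture and walls round the work are solid. World frame = base frame: x ahead of the robot, y to its left, z up, the work surface at z = 0. Lengths are in mm, angles in rad, forces in N, time in s.
With the tool pointing down it reaches from about 275 to 1000 mm from the base axis. Payload 8.4 kg.
Tool frame: the origin (TCP) lies at the very end of the fingers, on their centre line; the grasp point (between the pads) lies 19 mm behind it (r.pinch_z is the distance from the TCP to the grasp point, in mm); z points along the fingers, y is the direction in which the jaws open and shut (so a half turn about z gives the same grasp; the last joint's range is limited). The gripper opens to 85 mm and grips with 20 to 120 N. Pads are 22 mm wide; open, the fingers measure 114 mm over their backs; the gripper's body (76 mm by 85 mm) begins 54 mm behind the grasp point. The pads swing forward as they close: fully open they stand 13 mm farther back than shut.
Start: joints at [1.337, 0.353, 1.633, -0, 1.155, -0.002], TCP at [143.579, 608.287, 231.281] pointing down, gripper open.
Joint ranges: [-2.63, 2.63], [-0.92, 2.1], [0.06, 2.66], [-1.3, 4.44], [0, 2.69], [-3.02, 3.02]. Speed limits (rad/s): [2.22, 2.22, 2.79, 3.14, 3.14, 3.14].

INTERFACE

Orientations are given as [roll, pitch, yaw] about the fixed x, y, z axes, in that order (R = Rz(yaw) Ry(pitch) Rx(roll)).
In Python, from rig import r, optics gives the robot as it stands.
- The arm moves only by the shell command python3 -m creep 'ROWS' [FORCE]. ROWS is JSON, a list of rows, each an object with "dp": the shift along the tool's x, y, z in mm, a list of three; "angular": the turn, a rotation vector about the tool's x, y, z in rad, a list of three; "fingers": the finger opening in mm, from 0 to 85.4. In form: [{"dp": [dx, dy, dz], "angular": [wx, wy, wz], "fingers": fingers}, ...]. A call has 1 to 5 rows; each row is the pose to reach, as a shift and turn from the pose commanded when the call began, along the tool's axes at that moment; what a row does not reach only later rows make up. A row lasts 1/12 s, in which the tool goes at most 41.7 mm and 7.16 degrees, less where a joint would pass 70% of its speed; a pose out of reach is approached as far as the arm can. A call with a gripper value outside its range is refused whole. The fingers move at their own pace and stop on an object; FORCE is the grip in N (left out, the last holds). Time passes only in rows, so rows that repeat a pose let the fingers close. It gives the time, the measured TCP pose, the force and the opening at its end, in the units of the state.
- r.sense(): the state, without advancing time (a new reading comes with each control period).
- optics.grab_frame(name): name is "side" or "top"; returns the picture (420x560x3 uint8, blue, green, red); there is no depth.
- optics.camera_params(name): a dict with "fx", "fy", "cx", "cy" (pixels), "distortion" ([k1, k2, p1, p2, k3] as OpenCV has them; the pictures are not rectified), "eye" and "rotation" of the camera in the world. Camera axes: x right, y up, looking along -z (the intrinsics and any distortion apply to the point x, -y, -z); pixel columns grow to the right and rows downward; lengths in mm; the calibration is good to about 2 mm. A picture is of the moment at which its call begins. camera_params takes no time and is no camera call.
- r.sign_off(): hands the job in, once; it reports no verdict.
The state is a dict: "clock": time; "qpos": joint angles; "qvel": joint speeds; "joint_efforts": joint torques, N m; "eef_pos": TCP position; "tcp_rot": TCP orientation; "contact_force": force on the tool from outside, world axes, zero at the start; "wrist_torque": the same for the moment, N m; "opening": opening from 0.0 (shut) to 1.0 (fully open).
Only numpy, scipy, OpenCV 4.12 (cv2) and the standard library are available. Lean on these libraries where they do the work, as an engineer would, in place of code of your own. Each camera call takes 0.05 s, during which the arm holds its last target.

## Working session

There is one attempt and no reset: what is moved stays moved. The work goes in short steps, Python scripts to look and compute and a shell command to move; the robot and the scene stay as the last step left them, time stands still between calls to the robot, and variables do not carry over. Pictures are saved under pics/ and viewed, and the job is handed in when it is done.

```bash
ls; mkdir -p pics
python3 - <<'E'
from rig import r, optics
import cv2
print(r.sense())
for n in("top","side"):
    cv2.imwrite(f"pics/{n}0.png",optics.grab_frame(n)); print(optics.camera_params(n))
E
```

```text
pics
{'clock': 0.0, 'qpos': array([ 1.33655959e+00,  3.53645778e-01,  1.63416528e+00,  1.67032284e-05,
        1.15521351e+00, -2.42273654e-03]), 'qvel': array([-0.00010022, -0.00058448,  0.00060625,  0.00021667, -0.00205222,
       -0.00123537]), 'joint_efforts': array([ 2.70421348e-03, -6.05224514e+01, -3.42092407e+01,  4.75229572e-04,
        8.97443038e-03,  6.73384676e-06]), 'eef_pos': array([143.48247454, 607.79436732, 230.54984667]), 'tcp_rot': array([-3.14016078e+00, -1.87408923e-05,  2.90977188e+00]), 'contact_force': array([-0.14996892,  0.47917974, -0.04808311]), 'wrist_torque': array([ 0.03953776, -0.03543772,  0.00801911]), 'opening': 1.0017849863273147}
{'fx': 510.6320603751545, 'fy': 510.6320603751545, 'cx': 291.4582409174525, 'cy': 218.17484026133013, 'distortion': array([-0.10137019,  0.        ,  0.        ,  0.        ,  0.        ]), 'eye': array([382.67130016, 110.47386912, 993.12556741]), 'rotation': array([ 0.21251934, -0.0034673 , -1.4295854 ])}
{'fx': 408.9781549052671, 'fy': 408.9781549052671, 'cx': 276.9400065453649, 'cy': 211.73542719888223, 'distortion': array([-0.00853356,  0.        ,  0.        ,  0.        ,  0.        ]), 'eye': array([426.84271715, 808.51848471, 683.13202081]), 'rotation': array([ 0.81657594,  0.01944927, -2.94594591])}
```

View pics/top0.png

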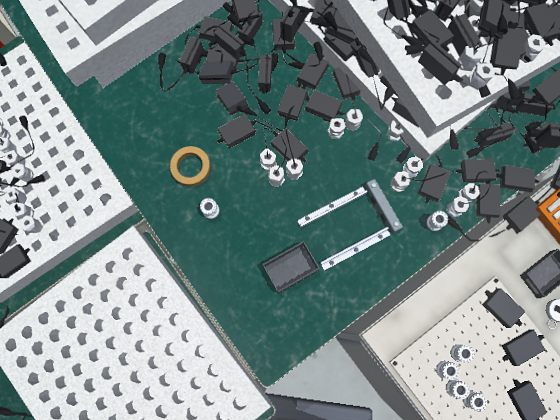

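View pics/side0.png

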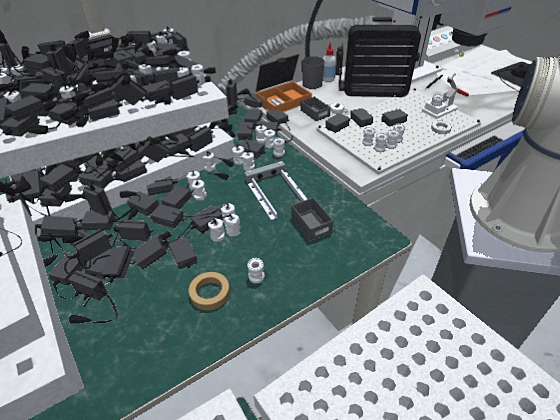

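Top view: the bin is at about (290,267), the rails run from about (300,222)/(323,267) to the stop at about (385,205), the tape is at (190,165), and the coupling at (208,208). I'll zoom in and measure.

```bash
cat > h.py <<'E'
import numpy as np, cv2
from scipy.spatial.transform import Rotation as R
from rig import r, optics
def cam(n):
    p=optics.camera_params(n)
    K=np.array([[p['fx'],0,p['cx']],[0,p['fy'],p['cy']],[0,0,1]])
    Rw=R.from_euler('xyz',p['rotation']).as_matrix()@np.diag([1,-1,-1])
    return K,p['distortion'],Rw,p['eye']
def ray(n,px,z):
    K,d,Rw,e=cam(n)
    u=cv2.undistortPoints(np.array(px,float).reshape(-1,1,2),K,d).reshape(-1,2)
    D=np.c_[u,np.ones(len(u))]@Rw.T
    return e+D*((z-e[2])/D[:,2])[:,None]
def proj(n,P):
    K,d,Rw,e=cam(n); P=np.array(P,float).reshape(-1,3)
    return cv2.projectPoints((P-e)@Rw,np.zeros(3),np.zeros(3),K,d)[0].reshape(-1,2)
E
python3 - <<'E'
import cv2
a=cv2.imread('pics/top0.png')[165:305,250:420]
cv2.imwrite('pics/topz.png',cv2.resize(a,None,fx=4,fy=4,interpolation=cv2.INTER_CUBIC))
a=cv2.imread('pics/side0.png')[150:250,230:345]
cv2.imwrite('pics/sidez.png',cv2.resize(a,None,fx=6,fy=6,interpolation=cv2.INTER_CUBIC))
E
```

```text
(no output)
```

View pics/topz.png

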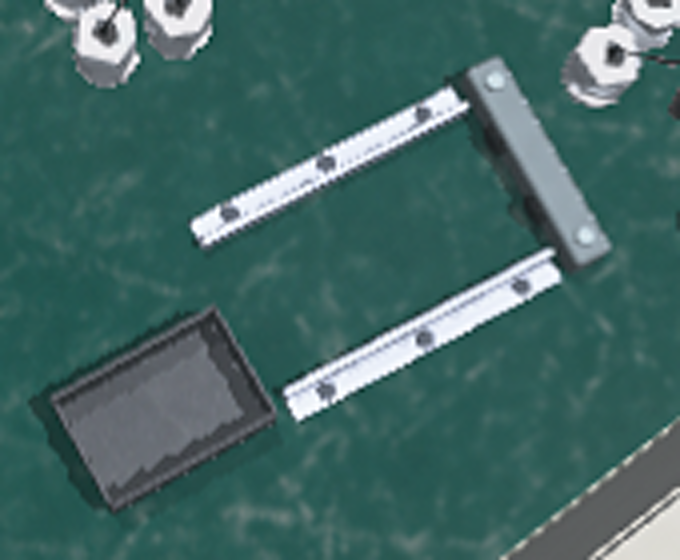

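View pics/sidez.png

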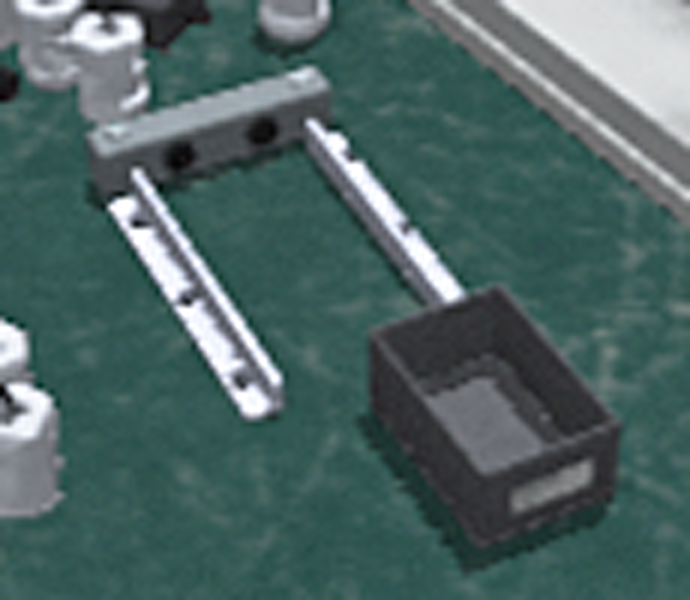

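```bash
cat > m0.py <<'E'
from h import *
import sys
im=cv2.imread(sys.argv[1] if len(sys.argv)>1 else 'pics/top0.png')
roi=np.zeros(im.shape[:2],np.uint8); cv2.rectangle(roi,(255,170),(405,300),255,-1)
hsv=cv2.cvtColor(im,cv2.COLOR_BGR2HSV)
white=cv2.bitwise_and(cv2.inRange(hsv,(0,0,165),(180,60,255)),roi)
grey=cv2.bitwise_and(cv2.inRange(hsv,(0,0,85),(180,75,160)),roi)
dark=cv2.bitwise_and(cv2.inRange(hsv,(0,0,30),(180,80,110)),roi)
for nm,m,z in(("white",white,3),("grey",grey,26),("dark",dark,40)):
    k=np.ones((3,3),np.uint8)
    m=cv2.morphologyEx(m,cv2.MORPH_CLOSE,k)
    for c in cv2.findContours(m,cv2.RETR_EXTERNAL,cv2.CHAIN_APPROX_NONE)[0]:
        if cv2.contourArea(c)<100: continue
        b=cv2.boxPoints(cv2.minAreaRect(c)); P=ray("top",b,z)[:,:2]
        e=np.diff(np.r_[P,P[:1]],axis=0)
        print(nm,cv2.contourArea(c),b.round(1).tolist(),P.round(1).tolist(),np.linalg.norm(e,axis=1).round(1),np.degrees(np.arctan2(e[:,1],e[:,0])).round(1))
E
python3 m0.py
```

```text
white 607.0 [[319.70001220703125, 261.79998779296875], [386.70001220703125, 226.39999389648438], [390.8999938964844, 234.39999389648438], [324.0, 269.79998779296875]] [[516.2, 70.3], [604.9, -52.3], [590.0, -62.4], [501.9, 60.1]] [151.3  17.9 150.9  17.6] [ -54.1 -146.   125.7   35.4]
white 449.0 [[296.79998779296875, 219.6999969482422], [363.1000061035156, 185.39999389648438], [366.5, 191.89999389648438], [300.20001220703125, 226.1999969482422]] [[593.0, 126.2], [682.2, 3.6], [669.6, -4.6], [580.9, 117.8]] [151.6  15.  151.2  14.7] [ -54.  -146.7  125.9   34.9]
white 364.5 [[367.3999938964844, 182.39999389648438], [374.6000061035156, 178.1999969482422], [401.79998779296875, 226.0], [394.6000061035156, 230.10000610351562]] [[689.7, -4.3], [700.4, -17.9], [610.1, -82.3], [599.7, -68.8]] [ 17.3 111.   17.  110.7] [ -51.7 -144.5  127.4   35.7]
white 131.5 [[392.0, 171.0], [405.0, 171.0], [405.0, 191.0], [392.0, 191.0]] [[720.9, -51.6], [724.8, -78.1], [682.7, -81.9], [678.9, -55.7]] [26.7 42.3 26.5 42.2] [ -81.6 -174.8   98.3    5.5]
grey 246.5 [[381.0, 280.0], [405.0, 280.0], [405.0, 3
[... 941 characters left out ...]
2.0, 281.0], [405.0, 281.0], [405.0, 300.0], [382.0, 300.0]] [[491.7, -48.4], [497.6, -91.4], [462.4, -95.0], [456.6, -52.2]] [43.4 35.4 43.1 35.3] [ -82.2 -174.2   97.7    6.2]
dark 773.5 [[261.29998779296875, 263.79998779296875], [303.20001220703125, 240.3000030517578], [320.0, 270.20001220703125], [278.1000061035156, 293.79998779296875]] [[492.0, 179.8], [547.6, 108.1], [495.8, 69.2], [441.3, 140.5]] [90.7 64.8 89.7 64.2] [ -52.2 -143.1  127.4   37.8]
dark 203.0 [[350.0, 193.3000030517578], [366.0, 182.0], [399.1000061035156, 229.1999969482422], [383.1000061035156, 240.5]] [[651.6, 31.1], [678.6, 2.7], [594.5, -70.6], [568.5, -42.3]] [ 39.2 111.5  38.4 110.8] [ -46.4 -138.9  132.6   41.5]
```

```bash
cat > m1.py <<'E'
from h import *
T=lambda a:[(250+(x+.5)/4-.5,165+(y+.5)/4-.5) for x,y in a]
S=lambda a:[(230+(x+.5)/6-.5,150+(y+.5)/6-.5) for x,y in a]
def rep(n,c,P):
    P=P[:,:2]; print(n,c,P.round(1).tolist(),[round(float(np.linalg.norm(P[i]-P[i-1])),1) for i in range(len(P))],
     [round(float(np.degrees(np.arctan2(*(P[i]-P[i-1])[::-1]))),1) for i in range(len(P))])
# bin rim: rear-left, front-left, front-right, rear-right
b1=ray("top",T([(52,399),(213,308),(276,410),(112,509)]),40);rep("bin","top",b1);print(b1.mean(0))
b2=ray("side",S([(488,483),(372,335),(497,287),(619,428)]),40);rep("bin","side",b2);print(b2.mean(0))
# stop top: left-near,left-far,right-far,right-near
s1=ray("top",T([(465,75),(500,55),(610,243),(574,268)]),26);rep("stop","top",s1)
s2=ray("side",S([(92,132),(92,132),(312,66),(330,88)]),26);rep("stop","side",s2)
# rails outer foot edges z=3 / web top
rep("Lfoot","top",ray("top",T([(192,224),(448,88)]),2)); rep("Rfoot","top",ray("top",T([(299,420),(561,277)]),2))
rep("Rweb top inner","top",ray("top",T([(284,389),(550,248)]),16))
rep("Lweb top inner","side",ray("side",S([(283,384),(140,167)]),16)); rep("Rweb in top","side",ray("side",S([(306,122),(430,305)]),16))
E
python3 m1.py
```

```text
bin top [[491.4, 177.2], [544.9, 108.4], [501.1, 72.6], [444.6, 141.9]] [58.6, 87.2, 56.6, 89.4] [37.1, -52.1, -140.7, 129.2]
[495.48675297 125.00029394  40.        ]
bin side [[487.6, 183.9], [542.7, 112.3], [498.7, 75.8], [443.5, 147.0]] [57.5, 90.4, 57.2, 90.1] [39.9, -52.4, -140.4, 127.8]
[493.1347031 129.7545699  40.       ]
stop top [[680.1, 1.1], [692.8, -15.0], [606.0, -78.3], [591.2, -62.1]] [109.0, 20.5, 107.4, 22.0] [35.4, -51.7, -143.9, 132.3]
stop side [[688.2, -11.7], [688.2, -11.7], [602.3, -75.8], [591.3, -60.9]] [108.7, 0.0, 107.2, 18.5] [26.9, 0.0, -143.3, 126.4]
Lfoot top [[591.7, 124.4], [679.4, 6.2]] [147.2, 147.2] [126.6, -53.4]
Rfoot top [[502.5, 59.3], [591.0, -60.4]] [148.8, 148.8] [126.5, -53.5]
Rweb top inner top [[514.7, 69.1], [601.6, -51.1]] [148.4, 148.4] [125.9, -54.1]
Lweb top inner side [[576.8, 120.7], [665.2, -3.5]] [152.5, 152.5] [125.4, -54.6]
Rweb in top side [[599.8, -47.5], [526.8, 64.3]] [133.4, 133.4] [-56.9, 123.1]
```

```bash
cat >> h.py <<'E'
L=np.radians(-54.0); M=np.array([546.7,93.5])   # lane yaw, mouth (mean of top and a bit of side)
ex=np.array([np.cos(L),np.sin(L)]); ey=np.array([-ex[1],ex[0]])
def w2l(p): d=np.asarray(p)[...,:2]-M; return np.stack([d@ex,d@ey],-1)
def l2w(x,y): return M+x*ex+y*ey
def plan(x,y,z,yawdeg):
    s=r.sense(); Rt=R.from_euler('xyz',s['tcp_rot'])
    d=np.r_[l2w(x,y),z]-s['eef_pos']
    T=R.from_euler('xyz',[np.pi,0,np.radians(yawdeg)])
    print("at lane",w2l(s['eef_pos']).round(1),"z",s['eef_pos'][2].round(1),"rpy",np.degrees(s['tcp_rot']).round(1),"t",s['clock'])
    print("world tgt",l2w(x,y).round(1),"dp",Rt.inv().apply(d).round(1),"ang",(Rt.inv()*T).as_rotvec().round(3))
E
python3 -c "
from h import *
plan(-57,-95,150,36)
print(proj('top',[[435,80,150],[143,608,231]]))
print(w2l([495.5,125]),w2l([494.3,127.4]))"
```

```text
at lane [-653.2  -23.9] z 230.6 rpy [-179.9   -0.   166.7] t 0.1
world tgt [436.3  83.8] dp [-405.4 -442.7   81.2] ang [-1.000e-03  1.000e-03  2.281e+00]
[[312.58530547 298.38838613]
 [-60.3932674  433.60744917]]
[-55.57864024 -22.90643466] [-58.22562333 -22.46657045]
```

```bash
python3 -m creep '[{"dp":[-27,-29,0],"angular":[0,0,0.12],"fingers":50},{"dp":[-54,-58,0],"angular":[0,0,0.24],"fingers":50},{"dp":[-81,-88,0],"angular":[0,0,0.36],"fingers":50},{"dp":[-108,-118,0],"angular":[0,0,0.48],"fingers":50},{"dp":[-134,-147,0],"angular":[0,0,0.6],"fingers":50}]' 20; python3 -c "
from h import *
plan(-57,-95,150,36)"
```

```text
clock: 0.52
eef_pos: [240.5, 432.4, 230.9]
tcp_rot: [-3.141, 0.0, 2.304]
contact_force: [-0.3, 0.4, -0.8]
opening: 0.588
at lane [-454.1  -48.5] z 230.9 rpy [-180.    0.  132.] t 0.5167
world tgt [436.3  83.8] dp [-390.   -87.9   81.1] ang [-0.000e+00  1.000e-03  1.676e+00]
```

```bash
python3 -m creep '[{"dp":[-39,-9,0],"angular":[0,0,0.12],"fingers":50},{"dp":[-78,-18,5],"angular":[0,0,0.24],"fingers":50},{"dp":[-117,-27,10],"angular":[0,0,0.36],"fingers":50},{"dp":[-156,-36,15],"angular":[0,0,0.48],"fingers":50},{"dp":[-195,-44,20],"angular":[0,0,0.6],"fingers":50}]'; python3 -c "
from h import *
plan(-57,-95,150,36)"
```

```text
clock: 0.93
eef_pos: [339.2, 258.8, 211.1]
tcp_rot: [3.142, -0.0, 1.704]
contact_force: [0.5, 0.1, 0.0]
opening: 0.581
at lane [-255.6  -70.7] z 211.1 rpy [180.   -0.   97.7] t 0.9333
world tgt [436.3  83.8] dp [-186.4   72.9   61.1] ang [ 0.    -0.     1.076]
```

```bash
python3 -m creep '[{"dp":[-37,14,10],"angular":[0,0,0.12],"fingers":50},{"dp":[-74,29,20],"angular":[0,0,0.24],"fingers":50},{"dp":[-111,44,30],"angular":[0,0,0.36],"fingers":50},{"dp":[-148,58,40],"angular":[0,0,0.48],"fingers":50},{"dp":[-186,73,50],"angular":[0,0,0.6],"fingers":50}]'; python3 -c "
from h import *
plan(-57,-95,100,36)"
```

```text
clock: 1.35
eef_pos: [437.3, 85.0, 160.9]
tcp_rot: [3.142, -0.0, 1.104]
contact_force: [1.0, 0.8, 0.8]
opening: 0.585
at lane [-57.4 -93.6] z 160.9 rpy [180.   -0.   63.2] t 1.35
world tgt [436.3  83.8] dp [-1.5 -0.3 60.9] ang [-0.    -0.     0.475]
```

```bash
python3 -m creep '[{"dp":[0,0,15],"angular":[0,0,0.12],"fingers":50},{"dp":[0,0,30],"angular":[0,0,0.24],"fingers":50},{"dp":[-1,0,45],"angular":[0,0,0.36],"fingers":50},{"dp":[-1.5,0,61],"angular":[0,0,0.475],"fingers":50},{"dp":[-1.5,0,61],"angular":[0,0,0.475],"fingers":50}]'
python3 - <<'E'
from h import *
plan(-57,-95,14,36)
for n,(x,y,w,hh) in {"top":(230,160,190,150),"side":(230,120,160,140)}.items():
    a=optics.grab_frame(n); cv2.imwrite(f"pics/{n}1.png",a)
    cv2.imwrite(f"pics/{n}1z.png",cv2.resize(a[y:y+hh,x:x+w],None,fx=4,fy=4,interpolation=cv2.INTER_CUBIC))
E
```

```text
clock: 1.77
eef_pos: [434.3, 84.9, 98.0]
tcp_rot: [-3.14, 0.004, 0.629]
contact_force: [-1.4, -0.1, 0.4]
opening: 0.584
at lane [-59.1 -96. ] z 98.0 rpy [-179.9    0.2   36. ] t 1.7667
world tgt [436.3  83.8] dp [ 1.4  2.3 84. ] ang [-0.002  0.004  0.001]
```

View pics/top1z.png

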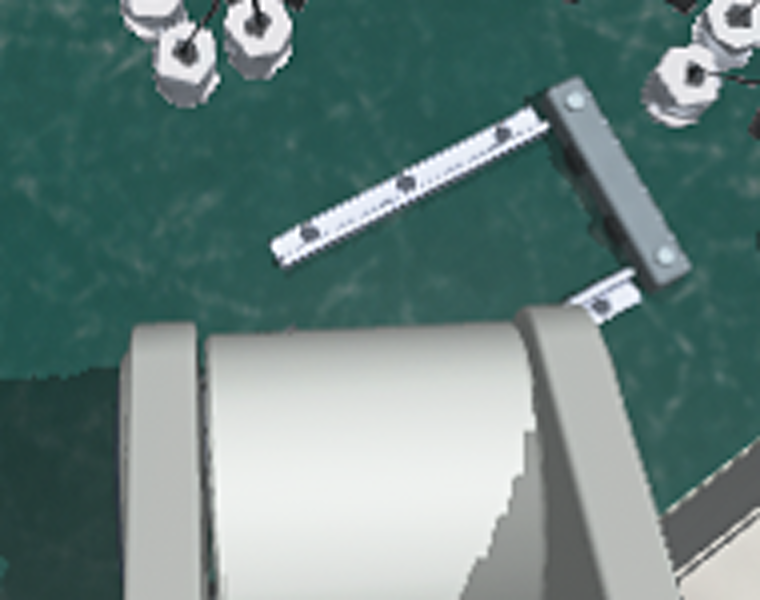

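View pics/side1z.png

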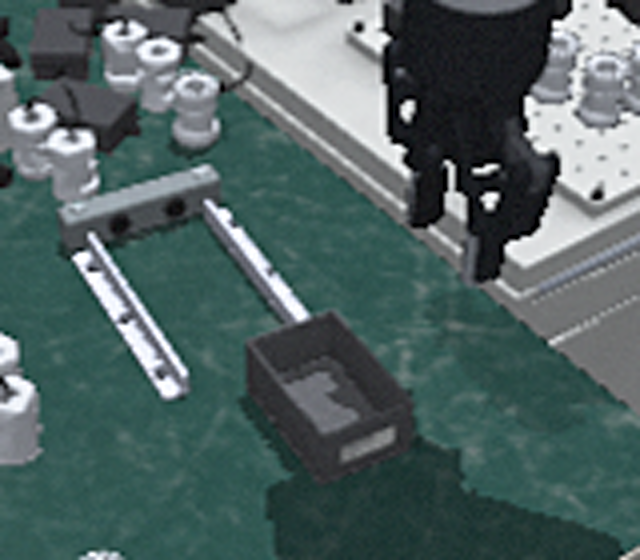

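Run:
```python
from h import *
for z in (98,103,108):
  for x in(-91,-27): print(z,x,proj("side",[np.r_[l2w(x,-96),z]]).round(1))
```

```text
98 -91 [[349.1 192.2]]
98 -27 [[334.1 175.9]]
103 -91 [[349.3 190.4]]
103 -27 [[334.3 174.2]]
108 -91 [[349.6 188.7]]
108 -27 [[334.5 172.4]]
```

```bash
python3 -m creep '[{"dp":[0,1,20],"angular":[0,0,0],"fingers":50},{"dp":[0,2,40],"angular":[0,0,0],"fingers":50},{"dp":[0,2,60],"angular":[0,0,0],"fingers":50},{"dp":[0,2,76],"angular":[0,0,0],"fingers":50},{"dp":[0,2,84],"angular":[0,0,0],"fingers":50}]'; python3 -m creep '[{"dp":[2,0,0],"angular":[0,0,0],"fingers":50},{"dp":[6,0,0],"angular":[0,0,0],"fingers":50},{"dp":[12,0,0],"angular":[0,0,0],"fingers":50},{"dp":[18,0,0],"angular":[0,0,0],"fingers":50},{"dp":[22,0,0],"angular":[0,0,0],"fingers":50}]'
cat > look.py <<'E'
from h import *
import sys
n,x,y,w,hh=sys.argv[1],*map(int,sys.argv[3:7])
a=optics.grab_frame(n); cv2.imwrite(f"pics/{n}{sys.argv[2]}.png",a)
f=min(800//w,600//hh)
cv2.imwrite(f"pics/{n}{sys.argv[2]}z.png",cv2.resize(a[y:y+hh,x:x+w],None,fx=f,fy=f,interpolation=cv2.INTER_CUBIC));print("zoom",f)
plan(-57,-50,14,36)
E
python3 look.py side 2 235 150 120 100
```

```text
clock: 2.28
eef_pos: [437.4, 84.1, 15.9]
tcp_rot: [-3.141, 0.0, 0.639]
contact_force: [0.5, 0.5, 0.1]
opening: 0.586
clock: 2.7
eef_pos: [457.0, 97.8, 17.4]
tcp_rot: [3.141, -0.002, 0.635]
contact_force: [0.6, 0.7, -0.5]
opening: 0.588
zoom 6
at lane [-56.1 -69.5] z 17.3 rpy [179.9  -0.2  36.4] t 2.75
world tgt [472.7 110.2] dp [19.5 -0.8  3.4] ang [ 0.001 -0.003  0.007]
```

View pics/side2z.png

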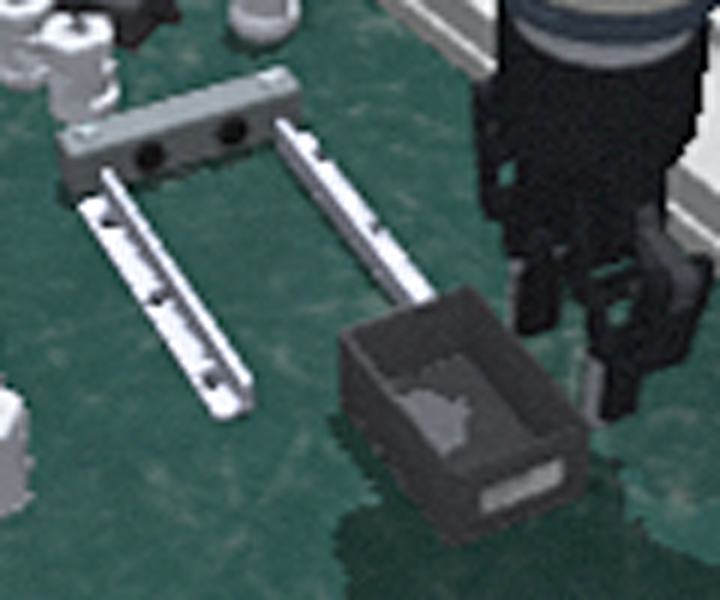

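```bash
python3 -m creep '[{"dp":[0,-2,1],"angular":[0,0,0.007],"fingers":50},{"dp":[2,-4,2],"angular":[0,0,0.007],"fingers":50},{"dp":[4,-4,2],"angular":[0,0,0.007],"fingers":50},{"dp":[6,-4,2],"angular":[0,0,0.007],"fingers":50},{"dp":[8,-4,2],"angular":[0,0,0.007],"fingers":50}]';  python3 -m creep '[{"dp":[2,0,0],"angular":[0,0,0],"fingers":50},{"dp":[4,0,0],"angular":[0,0,0],"fingers":50},{"dp":[6,0,0],"angular":[0,0,0],"fingers":50},{"dp":[8,0,0],"angular":[0,0,0],"fingers":50},{"dp":[9,0,0],"angular":[0,0,0],"fingers":50}]';python3 look.py side 3 235 150 120 100
```

```text
clock: 3.17
eef_pos: [459.3, 105.1, 14.3]
tcp_rot: [-3.142, 0.0, 0.628]
contact_force: [0.6, 0.2, 0.1]
opening: 0.585
clock: 3.58
eef_pos: [466.9, 110.4, 14.4]
tcp_rot: [3.141, -0.0, 0.628]
contact_force: [-0.8, 0.0, 0.1]
opening: 0.587
zoom 6
at lane [-60.6 -54.5] z 14.4 rpy [180.  -0.  36.] t 3.6333
world tgt [472.7 110.2] dp [4.6 3.6 0.4] ang [ 0.    -0.    -0.001]
```

View pics/side3z.png

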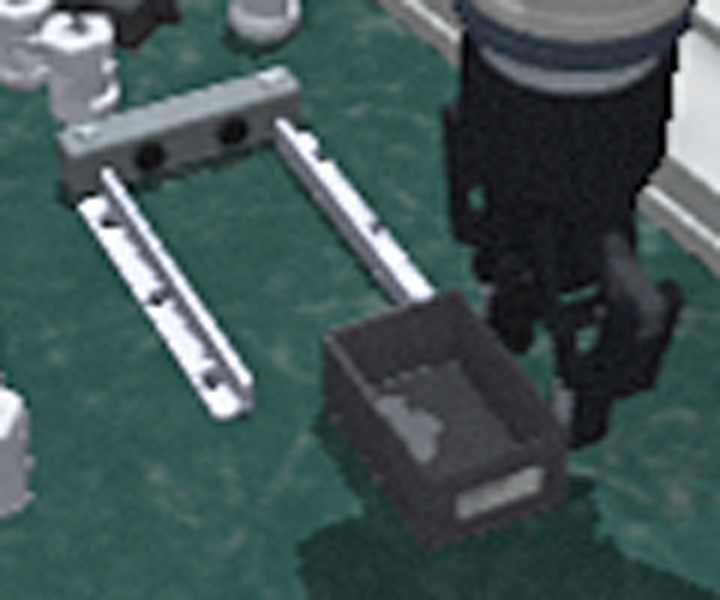

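Run:
```python
from h import *
S=lambda a:[(230+(x+.5)/6-.5,150+(y+.5)/6-.5) for x,y in a]
S3=lambda a:[(235+(x+.5)/6-.5,150+(y+.5)/6-.5) for x,y in a]
f=lambda n,p,z:print(n,w2l(ray("side",p,z)).round(1).tolist())
f("L top outer y=44",S([(283,384),(140,167)]),16)
f("R top inner y=-40",S([(306,122),(430,305)]),16)
f("stop top: left near y56,x150; right near; right far",S([(92,132),(330,88),(312,66)]),26)
f("bin0",S([(488,483),(372,335),(497,287),(619,428)]),40)
f("bin3",S3([(428,487),(323,337),(450,291),(570,435)]),40)
```

```text
L top outer y=44 [[-4.3, 40.4], [148.2, 38.8]]
R top inner y=-40 [[145.3, -39.9], [12.0, -33.3]]
stop top: left near y56,x150; right near; right far [[168.3, 52.7], [151.1, -54.6], [169.6, -54.5]]
bin0 [[-107.9, 5.3], [-17.5, 7.8], [-13.9, -49.2], [-104.0, -52.0]]
bin3 [[-104.9, 16.1], [-15.3, 15.0], [-13.1, -42.0], [-104.1, -43.8]]
```

```bash
python3 -m creep '[{"dp":[1.5,0,0],"angular":[0,0,0],"fingers":50},{"dp":[3.5,0,0],"angular":[0,0,0],"fingers":50},{"dp":[5.5,0,0],"angular":[0,0,0],"fingers":50},{"dp":[7.5,0,0],"angular":[0,0,0],"fingers":50},{"dp":[9,0,0],"angular":[0,0,0],"fingers":50}]';  python3 -m creep '[{"dp":[1,0,0],"angular":[0,0,0],"fingers":50},{"dp":[2,0,0],"angular":[0,0,0],"fingers":50},{"dp":[3,0,0],"angular":[0,0,0],"fingers":50},{"dp":[3.5,0,0],"angular":[0,0,0],"fingers":50},{"dp":[3.5,0,0],"angular":[0,0,0],"fingers":50}]';python3 look.py side 4 235 150 120 100
```

```text
clock: 4.05
eef_pos: [474.2, 115.7, 14.4]
tcp_rot: [3.141, -0.0, 0.628]
contact_force: [-1.2, -0.1, -1.0]
opening: 0.587
clock: 4.47
eef_pos: [476.8, 117.7, 14.4]
tcp_rot: [3.142, -0.0, 0.628]
contact_force: [-0.1, -0.1, -0.9]
opening: 0.584
zoom 6
at lane [-60.7 -42.4] z 14.4 rpy [180.  -0.  36.] t 4.5167
world tgt [472.7 110.2] dp [-7.6  3.7  0.4] ang [ 0.    -0.    -0.001]
```

View pics/side4z.png

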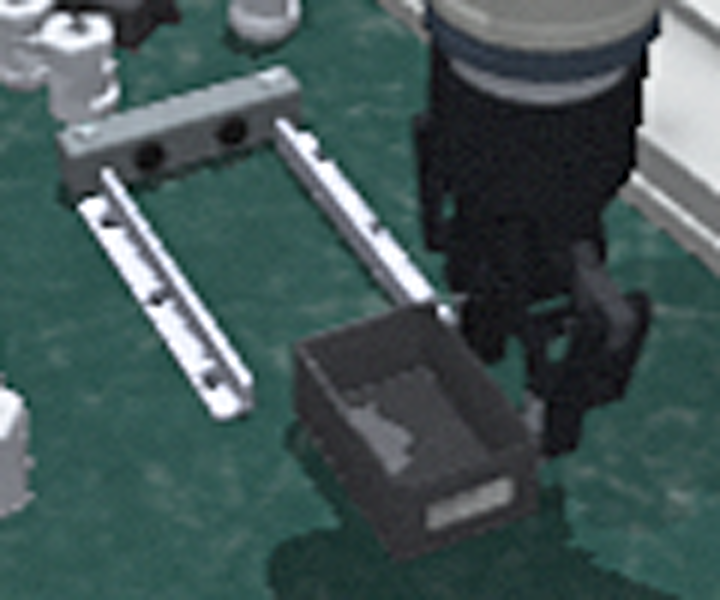

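```bash
python3 -m creep '[{"dp":[-5,0,0],"angular":[0,0,0],"fingers":50},{"dp":[-20,0,0],"angular":[0,0,0],"fingers":50},{"dp":[-40,-10,-20],"angular":[0,0,-0.1],"fingers":40},{"dp":[-50,-40,-55],"angular":[0,0,-0.22],"fingers":30},{"dp":[-50,-75,-80],"angular":[0,0,-0.34],"fingers":30}]';  python3 -c "
from h import *
plan(-190,0,90,126)"
```

```text
clock: 4.93
eef_pos: [393.1, 143.1, 90.8]
tcp_rot: [-3.14, 0.002, 0.971]
contact_force: [0.9, 1.6, 0.3]
opening: 0.349
at lane [-130.4  -95.1] z 90.8 rpy [-1.799e+02  1.000e-01  5.560e+01] t 4.9333
world tgt [435.  247.2] dp [109.6 -24.2   0.6] ang [-3.000e-03  1.000e-03 -1.229e+00]
```

```bash
python3 -m creep '[{"dp":[8,-20,0],"angular":[0,0,-0.12],"fingers":30},{"dp":[30,-30,0],"angular":[0,0,-0.24],"fingers":30},{"dp":[60,-34,0],"angular":[0,0,-0.36],"fingers":30},{"dp":[90,-28,0],"angular":[0,0,-0.48],"fingers":30},{"dp":[110,-24,0],"angular":[0,0,-0.6],"fingers":30}]'; python3 -m creep '[{"dp":[0,0,0],"angular":[0,0,-0.12],"fingers":30},{"dp":[0,0,0],"angular":[0,0,-0.24],"fingers":30},{"dp":[0,0,0],"angular":[0,0,-0.36],"fingers":30},{"dp":[0,0,0],"angular":[0,0,-0.48],"fingers":30},{"dp":[0,0,0],"angular":[0,0,-0.6],"fingers":30}]';python3 -c "
from h import *
plan(-190,0,90,126)"; python3 look.py top 5 250 160 170 140;python3 look.py side 5 235 150 120 100
```

```text
clock: 5.35
eef_pos: [439.4, 251.2, 91.0]
tcp_rot: [3.139, -0.001, 1.575]
contact_force: [0.3, 0.4, 0.5]
opening: 0.351
clock: 5.77
eef_pos: [437.7, 248.7, 90.3]
tcp_rot: [-3.142, -0.0, 2.174]
contact_force: [0.2, -0.2, -0.6]
opening: 0.349
at lane [-189.7    3.1] z 90.3 rpy [-180.    -0.   124.5] t 5.7667
world tgt [435.  247.2] dp [ 0.3 -3.1  0.3] ang [-0.    -0.    -0.025]
zoom 4
at lane [-189.7    3.1] z 90.3 rpy [-180.     0.   125.1] t 5.8167
world tgt [472.7 110.2] dp [-133.5  -50.8   76.4] ang [-0.     0.     1.554]
zoom 6
at lane [-189.6    3.1] z 90.4 rpy [-180.     0.   124.3] t 5.8667
world tgt [472.7 110.2] dp [-134.1  -49.2   76.4] ang [-0.     0.     1.542]
```

View pics/top5z.png

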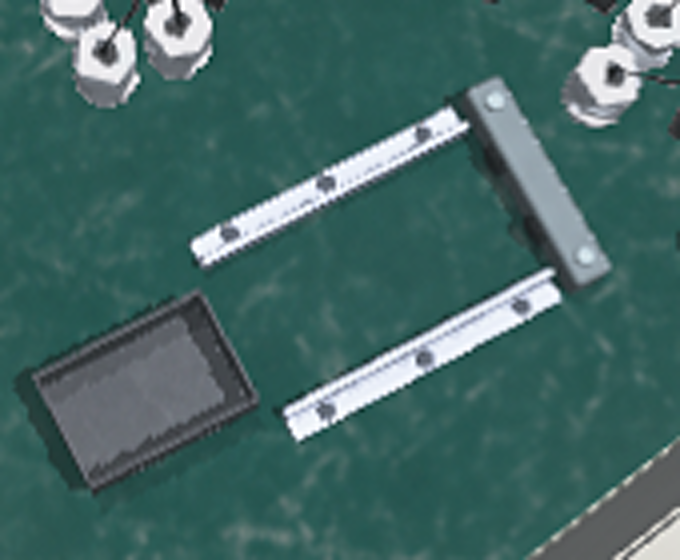

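View pics/side5z.png

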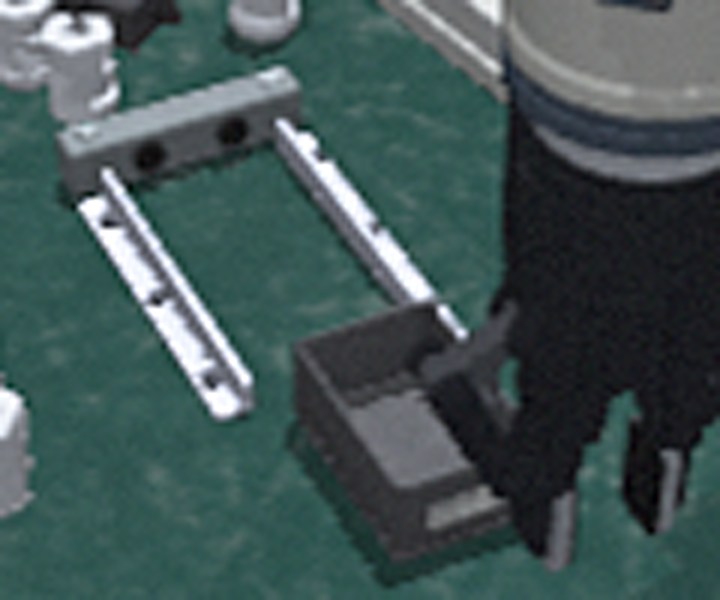

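```bash
python3 - <<'E'
from h import *
T=lambda a:[(250+(x+.5)/4-.5,160+(y+.5)/4-.5) for x,y in a]
f=lambda n,p,z:print(n,w2l(ray("top",p,z)).round(1).tolist())
b=w2l(ray("top",T([(35,377),(202,292),(258,402),(95,490)]),40))
print(b.round(1).tolist(),b.mean(0)); 
for i,j in((0,1),(3,2)): d=b[j]-b[i]; print(np.degrees(np.arctan2(d[1],d[0])),np.hypot(*d))
f("Rweb in top -40",T([(286,408),(552,268)]),16)
f("Rfoot -56",T([(299,440),(561,297)]),2);f("Lfoot 56",T([(192,244),(448,108)]),2)
f("Lweb base inner 40",T([(203,268),(470,129)]),0)
f("stop top",T([(467,95),(500,76),(610,266),(575,287)]),26)
E
sed -i 's/(0,0,30),(180,80,110)/(0,0,30),(180,80,110)/' m0.py; python3 m0.py pics/top5.png|grep dark
```

```text
[[-98.2, 25.8], [-9.6, 25.0], [-11.1, -33.7], [-97.8, -34.4]] [-54.13778431  -4.3227384 ]
-0.5448191519836694 88.6491199719856
0.5221723350327937 86.70503878546742
Rweb in top -40 [[2.0, -40.3], [150.2, -41.0]]
Rfoot -56 [[1.7, -55.8], [150.5, -54.6]]
Lfoot 56 [[1.5, 54.5], [148.7, 56.0]]
Lweb base inner 40 [[0.8, 41.6], [153.6, 41.6]]
stop top [[154.0, 53.1], [173.4, 53.9], [173.1, -54.3], [152.7, -55.2]]
dark 204.0 [[382.0, 281.0], [405.0, 281.0], [405.0, 300.0], [382.0, 300.0]] [[491.7, -48.4], [497.6, -91.4], [462.4, -95.0], [456.6, -52.2]] [43.4 35.4 43.1 35.3] [ -82.2 -174.2   97.7    6.2]
dark 784.5 [[256.8999938964844, 253.39999389648438], [299.6000061035156, 230.8000030517578], [315.79998779296875, 261.3999938964844], [273.1000061035156, 284.0]] [[510.3, 190.9], [564.6, 117.3], [511.1, 79.3], [457.9, 152.4]] [91.4 65.6 90.4 65. ] [ -53.6 -144.6  126.    36.4]
dark 202.5 [[350.5, 194.10000610351562], [366.0, 183.0], [399.5, 229.6999969482422], [384.0, 240.8000030517578]] [[650.0, 29.9], [676.5, 2.5], [593.7, -71.3], [568.1, -44.0]] [ 38.1 110.9  37.4 110.3] [ -45.9 -138.3  133.1   42.1]
```

```bash
python3 -m creep '[{"dp":[0,-3,15],"angular":[0,0,-0.014],"fingers":30},{"dp":[-5,-6.6,35],"angular":[0,0,-0.028],"fingers":30},{"dp":[-15,-6.6,55],"angular":[0,0,-0.028],"fingers":30},{"dp":[-30,-6.6,68],"angular":[0,0,-0.028],"fingers":30},{"dp":[-40,-6.6,70],"angular":[0,0,-0.028],"fingers":30}]'; python3 -m creep '[{"dp":[-4,0,0],"angular":[0,0,0],"fingers":30},{"dp":[-10,0,0],"angular":[0,0,0],"fingers":30},{"dp":[-16,0,0],"angular":[0,0,0],"fingers":30},{"dp":[-22,0,0],"angular":[0,0,0],"fingers":30},{"dp":[-25,0,0],"angular":[0,0,0],"fingers":30}]';python3 -c "
from h import *
plan(-112,-3.5,20,126)"; python3 look.py side 6 235 150 120 100
```

```text
clock: 6.28
eef_pos: [453.9, 210.8, 18.5]
tcp_rot: [-3.138, -0.0, 2.192]
contact_force: [-0.3, -0.5, 0.1]
opening: 0.353
clock: 6.7
eef_pos: [470.5, 191.7, 21.2]
tcp_rot: [3.14, 0.0, 2.195]
contact_force: [0.4, 0.3, -0.2]
opening: 0.355
at lane [-124.2   -3.9] z 21.2 rpy [179.9   0.  125.8] t 6.7
world tgt [478.  182.1] dp [-12.2   0.5   1.2] ang [ 0.001  0.    -0.004]
zoom 6
at lane [-124.1   -4. ] z 21.1 rpy [179.9   0.  125.8] t 6.75
world tgt [472.7 110.2] dp [-67.2 -45.8   7. ] ang [ 1.000e-03 -1.000e-03  1.567e+00]
```

View pics/side6z.png

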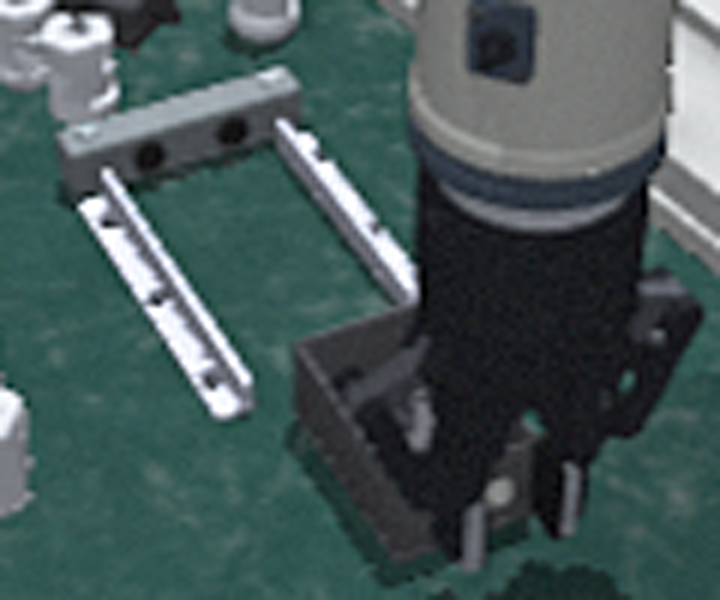

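```bash
python3 -m creep '[{"dp":[-3,0,0],"angular":[0,0,-0.004],"fingers":30},{"dp":[-6,0,0],"angular":[0,0,-0.004],"fingers":30},{"dp":[-9,0,0],"angular":[0,0,-0.004],"fingers":30},{"dp":[-12,0,0],"angular":[0,0,-0.004],"fingers":30},{"dp":[-15,0,0],"angular":[0,0,-0.004],"fingers":30}]'; python3 -m creep '[{"dp":[-3,0,0],"angular":[0,0,0],"fingers":30},{"dp":[-6,0.2,0],"angular":[0,0,0],"fingers":30},{"dp":[-9,0.3,0],"angular":[0,0,0],"fingers":30},{"dp":[-12,0.4,0],"angular":[0,0,0],"fingers":30},{"dp":[-14,0.5,0],"angular":[0,0,0],"fingers":30}]';python3 -c "
from h import *
plan(49,0,20,126)"; python3 look.py side 7 235 150 120 100;python3 look.py top 7 250 160 170 140
```

```text
clock: 7.17
eef_pos: [478.4, 179.6, 20.4]
tcp_rot: [-3.141, -0.0, 2.2]
contact_force: [-2.3, 1.2, 1.0]
opening: 0.352
clock: 7.58
eef_pos: [487.2, 168.4, 20.4]
tcp_rot: [-3.142, -0.0, 2.2]
contact_force: [-1.4, 2.1, 1.2]
opening: 0.354
at lane [-95.6  -4.1] z 20.4 rpy [-180.   -0.  126.] t 7.5833
world tgt [575.5  53.9] dp [-144.6    4.     0.4] ang [-0.    -0.     0.001]
zoom 6
at lane [-95.4  -4. ] z 20.4 rpy [180.   0. 126.] t 7.6333
world tgt [472.7 110.2] dp [-38.3 -46.    6.4] ang [0.    0.    1.571]
zoom 4
at lane [-95.5  -4. ] z 20.4 rpy [180.   0. 126.] t 7.6833
world tgt [472.7 110.2] dp [-38.5 -46.    6.4] ang [0.    0.    1.571]
```

View pics/side7z.png

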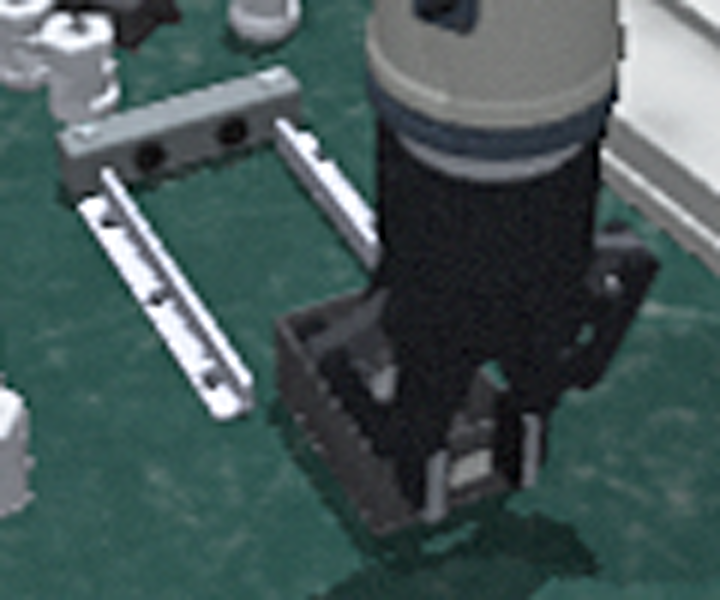

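View pics/top7z.png

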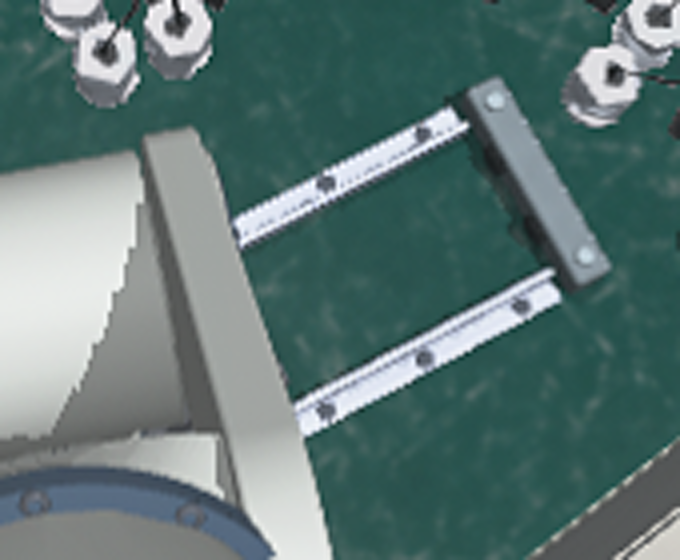

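```bash
python3 - <<'E'
from h import *
S3=lambda a:[(235+(x+.5)/6-.5,150+(y+.5)/6-.5) for x,y in a]
f=lambda n,p,z:print(n,w2l(ray("side",p,z)).round(1).tolist())
f("bin left rim front, rear",S3([(275,321),(372,475)]),40)
f("bin left base rear",S3([(375,532)]),0)
f("L foot outer 56",S3([(80,205),(215,420)]),0)
f("L web top outer 44",S3([(102,172),(250,378)]),16)
f("R web top inner -40",S3([(277,122),(375,262)]),16)
E
python3 -m creep '[{"dp":[-3,0.1,0],"angular":[0,0,0],"fingers":30},{"dp":[-6,0.2,0],"angular":[0,0,0],"fingers":30},{"dp":[-9,0.3,0],"angular":[0,0,0],"fingers":30},{"dp":[-12,0.4,0],"angular":[0,0,0],"fingers":30},{"dp":[-15,0.5,0],"angular":[0,0,0],"fingers":30}]'; python3 look.py side 8 235 150 120 100
```

```text
bin left rim front, rear [[1.3, 27.8], [-90.6, 31.7]]
bin left base rear [[-83.4, 26.2]]
L foot outer 56 [[148.3, 54.1], [-1.2, 56.0]]
L web top outer 44 [[146.5, 43.3], [-0.7, 40.0]]
R web top inner -40 [[145.1, -40.3], [40.5, -36.3]]
clock: 8.1
eef_pos: [496.4, 156.6, 20.3]
tcp_rot: [-3.141, 0.0, 2.2]
contact_force: [-1.0, -0.0, -0.8]
opening: 0.349
zoom 6
at lane [-80.1  -3.4] z 20.4 rpy [180.   0. 126.] t 8.15
world tgt [472.7 110.2] dp [-23.1 -46.6   6.4] ang [0.    0.    1.571]
```

View pics/side8z.png

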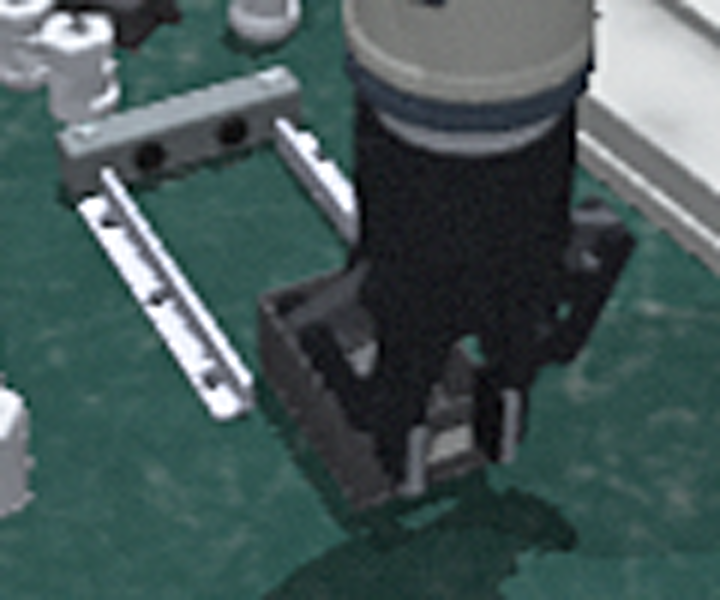

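```bash
python3 -m creep '[{"dp":[-3,0,0],"angular":[0,0,0],"fingers":30},{"dp":[-7,0.1,0],"angular":[0,0,0],"fingers":30},{"dp":[-11,0.2,0],"angular":[0,0,0],"fingers":30},{"dp":[-15,0.2,0],"angular":[0,0,0],"fingers":30},{"dp":[-19,0.3,0],"angular":[0,0,0],"fingers":30}]'; python3 -m creep '[{"dp":[-4,0,0],"angular":[0,0,0],"fingers":30},{"dp":[-8,0.1,0],"angular":[0,0,0],"fingers":30},{"dp":[-12,0.2,0],"angular":[0,0,0],"fingers":30},{"dp":[-16,0.2,0],"angular":[0,0,0],"fingers":30},{"dp":[-19,0.3,0],"angular":[0,0,0],"fingers":30}]'; python3 look.py side 9 235 120 120 100
```

```text
clock: 8.57
eef_pos: [507.9, 141.3, 20.4]
tcp_rot: [-3.142, -0.0, 2.2]
contact_force: [-0.9, 0.3, -0.0]
opening: 0.349
clock: 8.98
eef_pos: [519.4, 126.1, 20.4]
tcp_rot: [-3.142, 0.0, 2.2]
contact_force: [-0.6, 1.4, 1.0]
opening: 0.349
zoom 6
at lane [-42.1  -2.8] z 20.4 rpy [180.   0. 126.] t 9.0333
world tgt [472.7 110.2] dp [ 15.  -47.2   6.4] ang [0.    0.    1.571]
```

View pics/side9z.png

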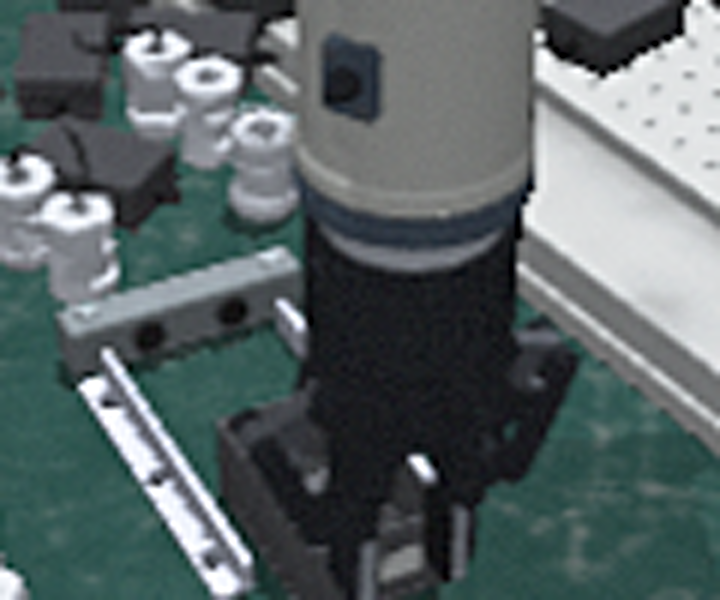

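```bash
python3 -m creep '[{"dp":[-4,0,0],"angular":[0,0,0],"fingers":30},{"dp":[-8,0.1,0],"angular":[0,0,0],"fingers":30},{"dp":[-12,0.2,0],"angular":[0,0,0],"fingers":30},{"dp":[-16,0.2,0],"angular":[0,0,0],"fingers":30},{"dp":[-20,0.3,0],"angular":[0,0,0],"fingers":30}]'; python3 -m creep '[{"dp":[-4,0,0],"angular":[0,0,0],"fingers":30},{"dp":[-8,0.1,0],"angular":[0,0,0],"fingers":30},{"dp":[-12,0.2,0],"angular":[0,0,0],"fingers":30},{"dp":[-16,0.2,0],"angular":[0,0,0],"fingers":30},{"dp":[-20,0.3,0],"angular":[0,0,0],"fingers":30}]';  python3 -m creep '[{"dp":[-4,0,0],"angular":[0,0,0],"fingers":30},{"dp":[-8,0,0],"angular":[0,0,0],"fingers":30},{"dp":[-12,0,0],"angular":[0,0,0],"fingers":30},{"dp":[-15,0,0],"angular":[0,0,0],"fingers":30},{"dp":[-17,0,0],"angular":[0,0,0],"fingers":30}]'; python3 look.py side 10 235 120 120 100
```

```text
clock: 9.45
eef_pos: [531.3, 110.2, 20.4]
tcp_rot: [-3.142, -0.0, 2.2]
contact_force: [-2.0, 2.4, 0.1]
opening: 0.351
clock: 9.87
eef_pos: [543.3, 94.2, 20.4]
tcp_rot: [-3.142, -0.0, 2.2]
contact_force: [-1.5, 1.3, 0.7]
opening: 0.35
clock: 10.28
eef_pos: [553.4, 80.4, 20.4]
tcp_rot: [3.142, 0.0, 2.2]
contact_force: [-0.7, 2.7, 1.5]
opening: 0.353
zoom 6
at lane [14.7 -2.2] z 20.4 rpy [180.   0. 126.] t 10.3333
world tgt [472.7 110.2] dp [ 71.8 -47.7   6.4] ang [0.    0.    1.571]
```

View pics/side10z.png

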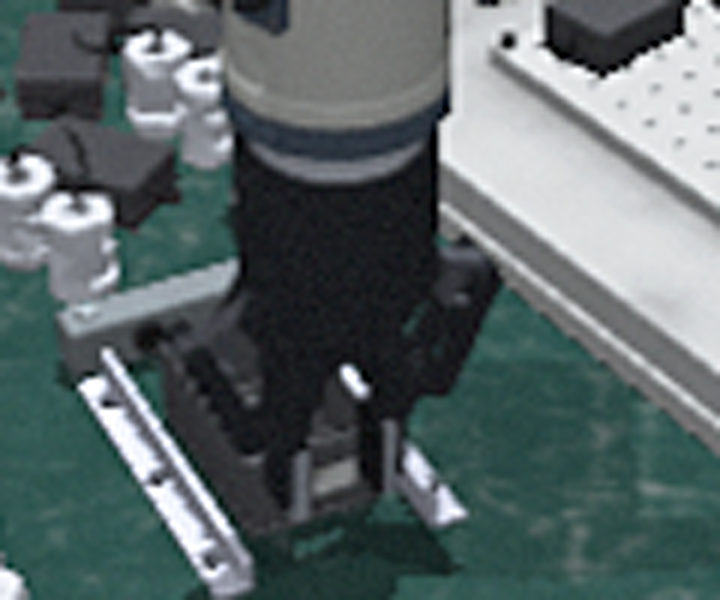

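```bash
python3 -m creep '[{"dp":[-3,0,0],"angular":[0,0,0],"fingers":30},{"dp":[-6,0,0],"angular":[0,0,0],"fingers":30},{"dp":[-9,0,0],"angular":[0,0,0],"fingers":30},{"dp":[-12,0,0],"angular":[0,0,0],"fingers":30},{"dp":[-15,0,0],"angular":[0,0,0],"fingers":30}]'; python3 -m creep '[{"dp":[-2,0,0],"angular":[0,0,0],"fingers":30},{"dp":[-4,0,0],"angular":[0,0,0],"fingers":30},{"dp":[-6,0,0],"angular":[0,0,0],"fingers":30},{"dp":[-8,0,0],"angular":[0,0,0],"fingers":30},{"dp":[-10,0,0],"angular":[0,0,0],"fingers":30}]';  python3 look.py side 11 235 120 120 100; python3 look.py top 11 270 160 170 140
```

```text
clock: 10.75
eef_pos: [562.1, 68.4, 20.4]
tcp_rot: [-3.142, -0.0, 2.2]
contact_force: [-1.0, 1.3, -0.5]
opening: 0.355
clock: 11.17
eef_pos: [567.9, 60.4, 20.4]
tcp_rot: [-3.142, -0.0, 2.2]
contact_force: [-1.1, 0.8, -0.2]
opening: 0.35
zoom 6
at lane [39.6 -2.2] z 20.4 rpy [180.   0. 126.] t 11.2167
world tgt [472.7 110.2] dp [ 96.6 -47.7   6.4] ang [0.    0.    1.572]
zoom 4
at lane [39.5 -2.2] z 20.4 rpy [180.   0. 126.] t 11.2667
world tgt [472.7 110.2] dp [ 96.5 -47.7   6.4] ang [0.    0.    1.571]
```

View pics/side11z.png

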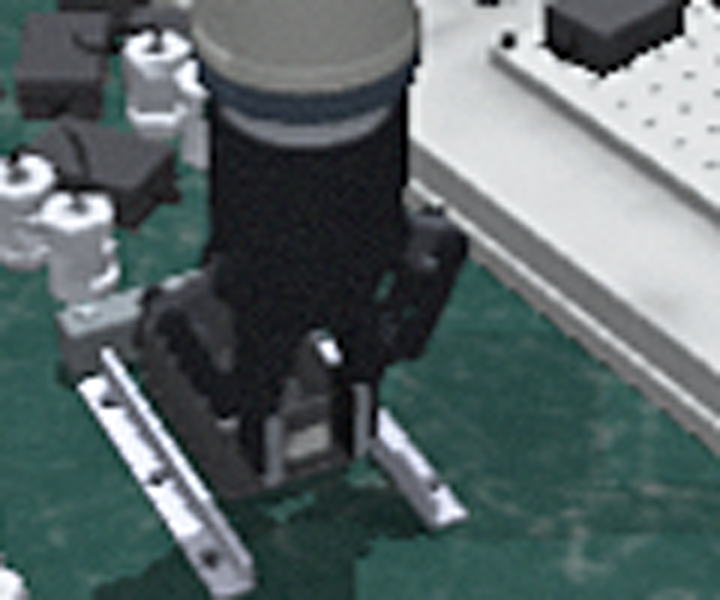

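View pics/top11z.png

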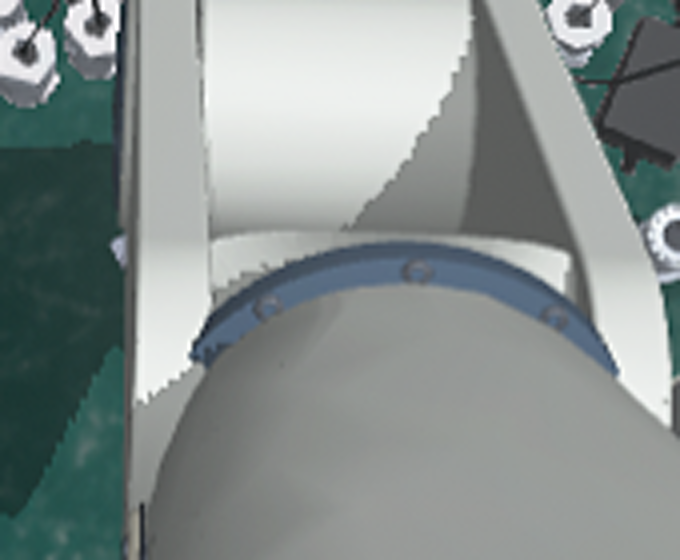

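```bash
python3 -m creep '[{"dp":[-1,0,0],"angular":[0,0,0],"fingers":30},{"dp":[-2,0,0],"angular":[0,0,0],"fingers":30},{"dp":[-3,0,0],"angular":[0,0,0],"fingers":30},{"dp":[-4,0,0],"angular":[0,0,0],"fingers":30},{"dp":[-5,0,0],"angular":[0,0,0],"fingers":30}]'; python3 -m creep '[{"dp":[-1,0,0],"angular":[0,0,0],"fingers":30},{"dp":[-2,0,0],"angular":[0,0,0],"fingers":30}]';  python3 -m creep '[{"dp":[-0.7,0,0],"angular":[0,0,0],"fingers":30},{"dp":[-1,0,0],"angular":[0,0,0],"fingers":30}]'
```

```text
clock: 11.68
eef_pos: [570.8, 56.5, 20.4]
tcp_rot: [-3.142, -0.0, 2.2]
contact_force: [-0.5, 1.2, 0.7]
opening: 0.349
clock: 11.85
eef_pos: [572.0, 54.8, 20.4]
tcp_rot: [-3.142, -0.0, 2.2]
contact_force: [-0.9, 1.2, 0.0]
opening: 0.352
clock: 12.02
eef_pos: [572.6, 54.0, 20.4]
tcp_rot: [3.142, 0.0, 2.2]
contact_force: [-0.7, 0.7, 1.6]
opening: 0.352
```

Now at lane x ≈ 47.6; creeping with the force watched after each mm.

```bash
python3 -m creep '[{"dp":[-0.5,0,0],"angular":[0,0,0],"fingers":30},{"dp":[-1,0,0],"angular":[0,0,0],"fingers":30}]'; python3 -m creep '[{"dp":[-0.5,0,0],"angular":[0,0,0],"fingers":30},{"dp":[-1,0,0],"angular":[0,0,0],"fingers":30}]'
```

```text
clock: 12.18
eef_pos: [573.0, 53.4, 20.4]
tcp_rot: [-3.141, -0.0, 2.2]
contact_force: [-2.6, 5.3, 3.0]
opening: 0.351
clock: 12.35
eef_pos: [573.0, 53.4, 20.4]
tcp_rot: [-3.141, -0.002, 2.199]
contact_force: [-3.8, 10.8, 3.8]
opening: 0.35
```

```bash
python3 look.py side 12 235 120 120 100
```

```text
zoom 6
at lane [47.8 -2.3] z 20.4 rpy [-1.80e+02 -1.00e-01  1.26e+02] t 12.4
world tgt [472.7 110.2] dp [104.8 -47.7   6.6] ang [-2.000e-03 -1.000e-03  1.571e+00]
```

View pics/side12z.png

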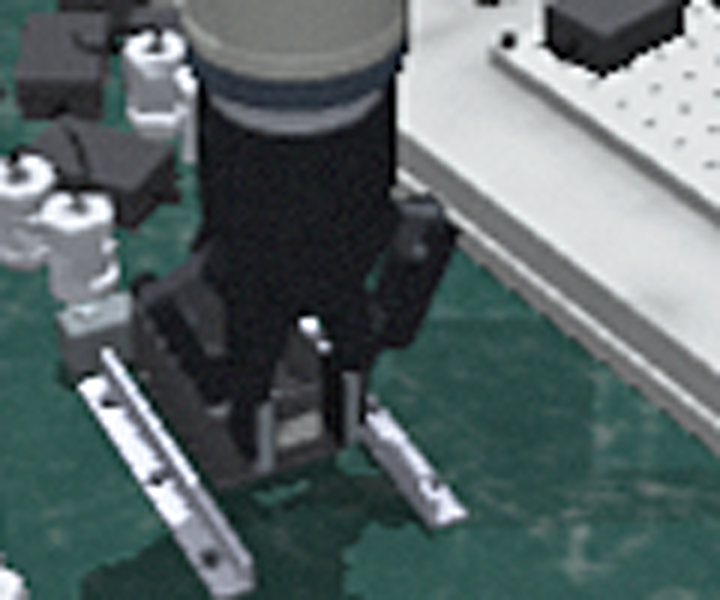

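The tool stopped at lane x ≈ 47.8 with about 11 N, so the bin is on the stop. I'll back off straight, then lift and look.

```bash
python3 -m creep '[{"dp":[1.5,0,0],"angular":[0,0,0],"fingers":30},{"dp":[4,0,0],"angular":[0,0,0],"fingers":30},{"dp":[10,0,0],"angular":[0,0,0],"fingers":30},{"dp":[25,0,0],"angular":[0,0,0],"fingers":30},{"dp":[45,0,-5],"angular":[0,0,0],"fingers":30}]';python3 -m creep '[{"dp":[30,0,-20],"angular":[0,0,0],"fingers":30},{"dp":[65,0,-45],"angular":[0,0,0],"fingers":30},{"dp":[100,0,-70],"angular":[0,0,0],"fingers":30},{"dp":[140,0,-75],"angular":[0,0,0],"fingers":30},{"dp":[170,0,-80],"angular":[0,0,0],"fingers":30}]'; python3 look.py side 13 235 120 120 100; python3 look.py top 13 270 160 170 140
```

```text
clock: 12.82
eef_pos: [546.5, 89.0, 24.8]
tcp_rot: [-3.141, -0.0, 2.198]
contact_force: [0.2, -0.1, 0.1]
opening: 0.353
clock: 13.23
eef_pos: [445.4, 228.6, 106.9]
tcp_rot: [3.139, -0.0, 2.2]
contact_force: [0.4, 1.0, 0.3]
opening: 0.353
zoom 6
at lane [-172.6   -2.9] z 107.0 rpy [ 1.799e+02 -1.000e-01  1.261e+02] t 13.2833
world tgt [472.7 110.2] dp [-115.7  -47.4   92.7] ang [-0.    -0.002  1.572]
zoom 4
at lane [-170.3   -2.7] z 106.4 rpy [179.9  -0.  126.3] t 13.3333
world tgt [472.7 110.2] dp [-113.2  -47.9   92.3] ang [ 0.000e+00 -1.000e-03  1.575e+00]
```

View pics/side13z.png

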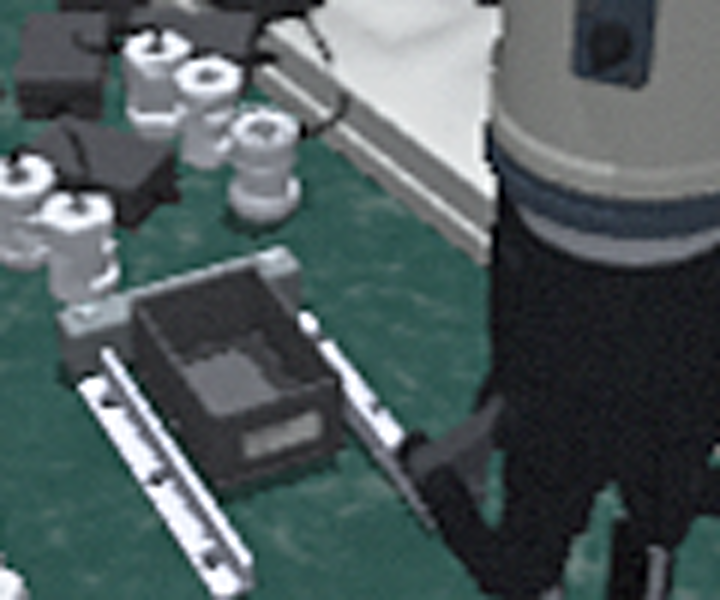

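View pics/top13z.png

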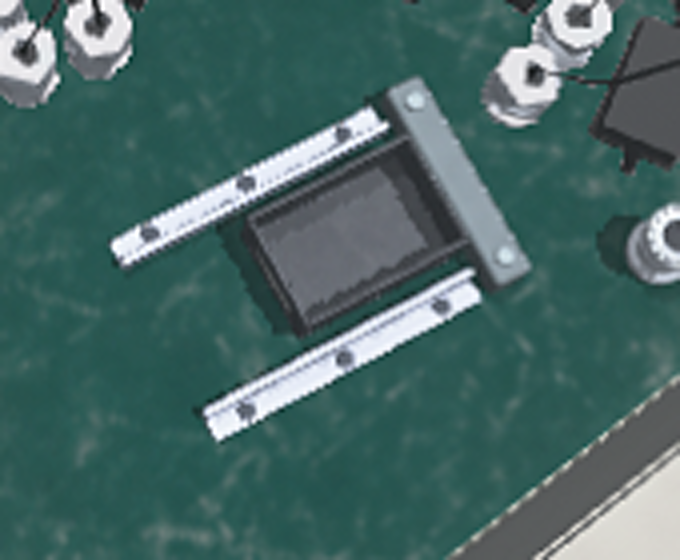

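Run:
```python
from h import *
T=lambda a:[(270+(x+.5)/4-.5,160+(y+.5)/4-.5) for x,y in a]
S=lambda a:[(235+(x+.5)/6-.5,120+(y+.5)/6-.5) for x,y in a]
for n,b in (("top",ray("top",T([(247,215),(407,137),(468,241),(303,336)]),40)),("side",ray("side",S([(217,430),(132,293),(247,262),(343,385)]),40))):
    b=w2l(b);print(n,b.round(1).tolist(),b.mean(0).round(1))
    for i,j in((0,1),(3,2),(3,0)): d=b[j]-b[i]; print(np.degrees(np.arctan2(d[1],d[0])).round(1),np.hypot(*d).round(1))
print("side base rear L,R",w2l(ray("side",S([(225,487),(345,440)]),0)).round(1))
```

```text
top [[61.0, 30.0], [148.3, 27.7], [148.7, -30.7], [56.2, -33.8]] [103.6  -1.7]
-1.6 87.3
1.9 92.6
85.7 64.0
side [[50.4, 30.6], [150.0, 26.3], [148.3, -27.7], [53.7, -27.8]] [100.6   0.4]
-2.5 99.7
0.1 94.6
93.2 58.5
side base rear L,R [[ 58.8  24.5]
 [ 63.8 -34. ]]
```

Run:
```python
import cv2
a=cv2.imread('pics/top13.png')[175:250,318:408]
cv2.imwrite('pics/t13b.png',cv2.resize(a,None,fx=8,fy=8,interpolation=cv2.INTER_CUBIC))
```

```text
(no output)
```

View pics/t13b.png

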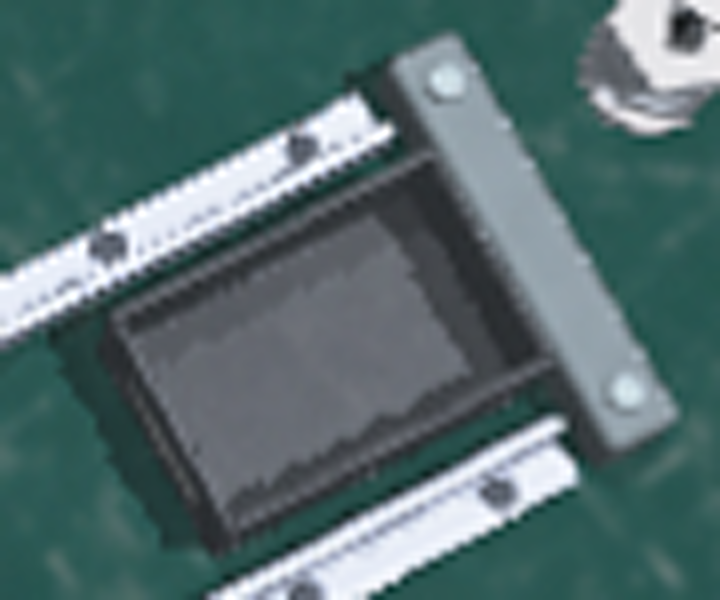

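```bash
python3 -c "
from rig import r
s=r.sense(); print(s['eef_pos'],s['contact_force'],s['clock']); print(r.sign_off())"
```

```text
[444.39032164 229.68260303 106.41457806] [0.6221161  0.21939796 0.52269906] 13.3333
the job is handed in; nothing more can be done
None
```

The bin is home against the stop and square in the lane, as far as the cameras and force readings show. I handed the job in at 13.3 s with the arm clear of everything.

**What I did:** The bin started about 23 mm right of the lane's centre line. I first pushed it left from its side with two parted fingers, which also squared it. I then pushed it from behind, also with two fingers, until the tool stopped dead and the force rose from about 1.5 N to 11 N. The fingers then backed straight out and lifted away.

**Last checks:**
- **Home:** the tool stopped about 1 mm short of the expected spot. The bin's front looks flush with the stop in the top view. By picked rim corners its origin is at x = 103.6 mm (top camera) or 100.6 mm (side camera), against 105 mm. The side figure also gave the bin 5–10 mm too long, so I trusted the force and the top view.
- **Square:** averaged over both sides, the bin and the rails run parallel within about 0.1° in the top picture. Single edges differ by up to 2.5°, which is picking noise.
- **Rails:** the bin is at y ≈ −1.7 mm (top) or +0.4 mm (side), about 8–10 mm clear on each side. I saw no rail contact in the pictures taken on the way in, though the gripper hid the right rail in several of them.

I left the tape and couplings alone, and no move went near them.

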